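# Stand a birdhouse disc in the drying rack and close the tines with the thumbwheel

## Task

Take the plywood disc that has the round entrance hole out of its wooden cradle and stand it upright on edge in the drying rack, between the fixed and the moving pair of tines, and let go of it. Then roll the rack's thumbwheel with a fingertip, never pushing the moving tines directly, until they have closed snugly on the disc and it is held upright. Leave the plain disc, the screwdriver and the hanging bracket beside the work where they are.

Things in the scene. Friction and masses are not known exactly. Their poses are not given: they have to be found in the camera images.
- slot (a point): Drying rack: plywood base 140 x 270 mm, 20 mm thick. This point: where the disc's centre lies once held snugly, 70 mm above the counter, 50 mm above the rack's floor. x runs across the slot (along the standing disc's axle) from fixed to moving tines, away from the robot; y along the slot to the thumbwheel; z up. Chocks 12 mm high at y = +-34 mm on the floor keep the disc from rolling.
- fixed_tines (a point): Point midway between the two fixed tines, on the line of their faces towards the slot, at the height of their tops (70 mm above the counter). Upright steel rods 8 mm thick, 50 mm apart along y. Axes as the rack's. This is 8 mm on the -x side of the slot point.
- moving_tines (a point): Same point of the moving tines (same rods and height), on their faces towards the slot; 40 mm minus joint jaw from the fixed tines' point along +x. An aluminium bar, 37 to 49 mm above the counter, ties their backs and runs to the wheel housing. Not to be pushed by the robot.
- wheel_top (a point): Topmost point of the thumbwheel's rim, 75 mm above the counter, 140 mm along the rack's +y from the slot; axes as the rack's. Black rubber wheel with grey ribs, radius 35 mm, 42 mm wide, axle along y. A fingertip pressed on top and drawn along -x (towards the robot) rolls it by friction and closes the moving tines; drawn along +x opens them.
- wheel_housing (a point): Centre of the top of the grey wheel housing (96 mm along x, 68 along y), 60 mm above the counter; round cheeks reaching to 3 mm below the rim hide the wheel's sides, so it cannot be pinched. The wheel turns in fixed bearings: press its top with about 5 N and draw along. It needs about 2 N along the rim and stays where left; take several strokes of 25 mm or so.
- wheel (a joint): Turn of the thumbwheel in rad, 0 (tines fully open) to 2.83; grows as the top of the wheel is drawn along the rack's -x.
- jaw (a joint): Travel of the moving tines in m along the rack's -x, 0 (gap between fixed and moving tines 40 mm) to 0.034; 12 mm per rad of the thumbwheel. It stops at about 0.024 when the 16 mm disc is held snugly.
- holed_disc_center (a point): Centre of the plywood disc with the round entrance hole: 100 mm across, 16 mm thick, hole 34 mm, about 75 g. Its x axis is the disc's axle (level while it stands), z up. At first it stands on edge in a fixed wooden cradle, its top edge 110 mm above the counter.
- cradle (a point): The holed disc's wooden cradle, fixed: 46 mm along x (the standing disc's axle), 120 mm along y, 30 mm high, groove 22 mm wide with its floor 10 mm above the counter. This point: centre of its top, 30 mm above the counter.
- plain_disc_center (a point): Centre of the plain plywood disc without a hole, 100 mm across, 16 mm thick, standing in the other cradle of the same kind; x axis along its axle. Not to be disturbed.
- screwdriver: Orange ratchet screwdriver, 200 mm long, about 30 mm high, lying on the counter beyond the work. Origin at its underside, half-way along. Not to be disturbed.
- bracket_1: L-shaped galvanized hanging bracket, 25 x 100 mm, upturned end 45 mm high, lying on the counter beyond the work, near the middle. Origin at the centre of its underside. Not to be disturbed.
Things that resemble listed ones, but are neither listed nor needed, are in the scene too. What is shaped like the part that bears holed_disc_center but pink or red is not meant.

How it is judged:
On the way, in this order (a step that is already met when the one before it is completed fails the run):
1. the holed disc stands in the rack, released, with the tines still open (x of holed_disc_center in the frame of slot between -0.008 and 0.035 m and y of holed_disc_center in the frame of slot between -0.012 and 0.012 m and z of holed_disc_center in the frame of slot between -0.008 and 0.006 m and value of joint jaw below 0.0195 m and contact force between the fingers and holed_disc below 0.1 N), for 0.2 s.
2. the thumbwheel has closed the tines on the disc (value of joint jaw above 0.022 m), for 0.1 s.
At the end, for the whole second after the job is handed in: The holed disc stands on the rack's floor between the tines: centre within 5 mm across the slot, 12 mm along it and about 5 mm in height of its place, axle within 0.09 rad of square to the slot, at rest and released; the moving tines are closed on it with at most about 2 mm of play (jaw over 0.022) (x of holed_disc_center in the frame of slot between -0.005 and 0.005 m and y of holed_disc_center in the frame of slot between -0.012 and 0.012 m and z of holed_disc_center in the frame of slot between -0.004 and 0.005 m and angle between the x axis of holed_disc_center and the x axis of slot, either way round below 0.09 rad and value of joint jaw above 0.022 m and linear speed of holed_disc below 0.02 m/s); the robot touches nothing.
It fails at once if the robot pushes the moving tines directly (contact force between the arm and jaw above 4 N).
It fails at once if the robot's fingers push the moving tines directly (contact force between the fingers and jaw above 4 N).
It fails at once if the plain disc is moved (distance of plain_disc_center from where it was at the start of the episode above 0.015 m).
It fails at once if the screwdriver is moved (distance of screwdriver from where it was at the start of the episode above 0.03 m).
It fails at once if the bracket is moved (distance of bracket_1 from where it was at the start of the episode above 0.03 m).
It also fails if it takes over 50 s, if anything falls off the work surface, if the arm or the gripper's body presses on something with over 40 N, if the wrist force passes 120 N, or if a joint passes its speed limit or range.

## Robot

A 7-joint arm with a two-finger parallel gripper is mounted at the origin on the work surface. World frame = base frame: x ahead of the robot, y to its left, z up, the work surface at z = 0. Lengths are in m, angles in rad, forces in N, time in s.
With the tool pointing down it reaches from about 0.425 to 0.8 m from the base axis. Payload 8.3 kg.
Tool frame: the origin (TCP) lies at the very end of the fingers, on their centre line; the grasp point (between the pads) lies 19 mm behind it (arm.tcp_to_grasp is the distance from the TCP to the grasp point, in m); z points along the fingers, y is the direction in which the jaws open and shut (so a half turn about z gives the same grasp; the last joint's range is limited). The gripper opens to 85 mm and grips with 20 to 120 N. Pads are 22 mm wide; open, the fingers measure 114 mm over their backs; the gripper's body (76 mm by 85 mm) begins 54 mm behind the grasp point. The pads swing forward as they close: fully open they stand 13 mm farther back than shut.
Start: joints at [-1.165, 0.383, 0.016, 1.37, -0.006, 1.388, -0.046], TCP at [0.282, 0.558, 0.231] pointing down, gripper open.
Joint ranges: [-2.95, 2.95], [-0.25, 2.06], [-1.52, 1.56], [0.18, 2.33], [-1.44, 4.58], [0.02, 2.06], [-3.01, 3.01]. Speed limits (rad/s): [2.39, 2.39, 3.01, 3.01, 3.14, 3.14, 3.14].

## Interface

Orientations are given as a unit quaternion [x, y, z, w].
In Python, from plant import sensors, camera, arm, outline_of, place_of gives the robot as it stands. The module is installed in compiled form; this text tells all that it offers.
- The arm moves only by the shell command python3 -m inch 'ROWS'. ROWS is JSON, a list of rows, each an object with "offset": the shift along the tool's x, y, z each as a share of 20 mm, from -1 to 1, a list of three; "turn": the turn about the tool's z as a share of 4 degrees, from -1 to 1; "gripper": the gripper command: -1 is fully open, 1 is shut, values between are in proportion. In form: [{"offset": [dx, dy, dz], "turn": turn, "gripper": gripper}, ...]. A call has 1 to 20 rows; each row shifts and turns the commanded pose from where the row before left it, along the tool's axes as they then stand; what a row does not reach is not made up. A row lasts 1/8 s, in which the tool goes at most 62.5 mm and 10.7 degrees, less where a joint would pass 70% of its speed; a pose out of reach is approached as far as the arm can. A call with a number of a shift or a turn outside -1 to 1 is refused whole. A call with a gripper value outside its range is refused whole. The fingers move at their own pace and stop on an object; the grip force is fixed at half the most. Time passes only in rows, so rows that do not move let the fingers close. It gives the time, the measured TCP pose, the force and the opening at its end, in the units of the state.
- sensors.state(): the state, without advancing time (a new reading comes with each control period).
- camera(name): name is "side" or "top" or "wrist"; returns a dict with "img" (480x640x3 uint8, blue, green, red), "fovy" (degrees; the focal length in pixels is half the picture's height over the tangent of half this angle, whatever the lens; pixels are square), "cx", "cy" (the principal point, pixels), "view" (4x4, takes a point from world to camera coordinates); the wrist camera has in their place "tool_from_camera" (4x4, takes a point from camera to tool coordinates, whose origin is the TCP and whose axes are the flange's). Camera axes: x right, y up, looking along -z (the intrinsics and any distortion apply to the point x, -y, -z); pixel columns grow to the right and rows downward; lengths in m; the calibration is good to about 2 mm. A picture is of the moment at which its call begins: read the wrist's pose just before it. There is no depth.
- arm.hand_in(): hands the job in, once; it reports no verdict.
Trained networks look in a picture, given as the dict that the camera call returned (one of the last four; its "shot" number tells which), for a name from the list of things; names that differ only in an ending like _2 or _b are one class to them, and where a whole thing is asked for, a point or a joint stands for the part that bears it (a point fixed in the world has none). Each returns a list of dicts, best first, with "p" (0 to 1); they miss things now and then, are a little off and sometimes report something else, mostly with a low value. They report only what shows in the picture. A call takes as long as a camera call. They do not tell look-alikes from the thing itself.
- outline_of(thing, picture): "region" (480x640 bool, what is visible of it) and "bbox" ([left, top, width, height] in pixels, round what is visible of it).
- place_of(thing, picture): "point" ([row, column] in pixels: a listed point, or the origin of a listed thing).
The state is a dict: "time": time; "q": joint angles; "joint_velocities": joint speeds; "effort": joint torques, N m; "ee_pos": TCP position; "eef_rot": TCP orientation; "contact_force": force on the tool from outside, world axes, zero at the start; "moment": the same for the moment, N m; "width": finger opening in m.
Only numpy, scipy, OpenCV 4.12 (cv2) and the standard library are available. Lean on these libraries where they do the work, as an engineer would, in place of code of your own. Each camera call takes 0.05 s, during which the arm holds its last target.

## Working session

There is one attempt and no reset: what is moved stays moved. The work goes in short steps, Python scripts to look and compute and a shell command to move; the robot and the scene stay as the last step left them, time stands still between calls to the robot, and variables do not carry over. Pictures are saved under pics/ and viewed, and the job is handed in when it is done.

```bash
mkdir -p pics
cat > h.py <<'E'
import numpy as np, cv2
from plant import sensors, camera, arm, outline_of, place_of
from scipy.spatial.transform import Rotation as R
def K(p):
    f=240/np.tan(np.radians(p["fovy"])/2); return f,p["cx"],p["cy"]
def w2c(p,st=None):
    if "view" in p: return np.array(p["view"])
    T=np.eye(4);T[:3,:3]=R.from_quat(st["eef_rot"]).as_matrix();T[:3,3]=st["ee_pos"]
    return np.linalg.inv(T@np.array(p["tool_from_camera"]))
def ray(p,rc,st=None):
    f,cx,cy=K(p);d=np.array([(rc[1]-cx)/f,-(rc[0]-cy)/f,-1.]);T=np.linalg.inv(w2c(p,st))
    return T[:3,3],T[:3,:3]@d
def atz(p,rc,z,st=None):
    o,d=ray(p,rc,st);return o+d*(z-o[2])/d[2]
def proj(p,X,st=None):
    f,cx,cy=K(p);c=w2c(p,st)@np.append(X,1.);return np.array([cy-f*c[1]/-c[2],cx+f*c[0]/-c[2]])
E
python3 - <<'E'
from h import *
s=sensors.state();print(s)
for n in["side","top","wrist"]:
    p=camera(n);cv2.imwrite(f"pics/{n}0.png",p["img"]);print(n,{k:v for k,v in p.items() if k!="img"})
    for t in["slot","fixed_tines","moving_tines","wheel_top","wheel_housing","holed_disc_center","cradle","plain_disc_center"]:
        print(t,[(np.round(r["point"],1),round(r["p"],2)) for r in place_of(t,p)][:4])
E
```

```text
{'time': 0.0, 'q': array([-1.16492004,  0.38422652,  0.01637011,  1.37121261, -0.00630613,
        1.38817014, -0.04644971]), 'joint_velocities': array([-0.00022559, -0.00076294,  0.0005134 , -0.00080298,  0.0004284 ,
        0.00015837,  0.00103314]), 'effort': array([-6.57076134e-05, -6.27629757e+01,  8.43891520e-01, -3.71802843e+01,
        1.64879893e-02,  1.45126402e-02, -1.17458802e-05]), 'ee_pos': array([0.28210285, 0.55713202, 0.2302596 ]), 'eef_rot': array([ 2.32191314e-01,  9.72669639e-01, -9.60083375e-04, -2.14609263e-04]), 'contact_force': array([ 0.10006342, -0.44740081,  0.79678482]), 'moment': array([0.02285523, 0.00516959, 0.02710224]), 'width': 0.08495005248622028}
side {'fovy': 49.76165221354054, 'cx': 317.7202178179273, 'cy': 235.0750901755452, 'view': array([[-0.90053129, -0.43469713, -0.00904422,  0.52840606],
       [ 0.31819039, -0.67306325,  0.66763818, -0.24987174],
       [-0.29630773,  0.59835128,  0.74443097, -0.77325968],
       [ 0.        ,  0.        ,  0.        ,  1.        ]]), 'shot': 1}
slot [(array([315.8, 293.4]), 0.88)]
fixed_tines [(array([318
[... 1144 characters left out ...]
, (array([323.6, 403.4]), 0.61)]
cradle [(array([254.5, 394.1]), 0.59)]
plain_disc_center [(array([291.7, 493.3]), 0.91)]
wrist {'fovy': 66.81046101181073, 'cx': 317.2824884802048, 'cy': 232.42443987567847, 'tool_from_camera': array([[ 4.62815104e-04,  9.63058018e-01,  2.69293593e-01,
         6.92833610e-02],
       [ 9.99997941e-01,  8.62870451e-05, -2.02720598e-03,
        -1.43099150e-03],
       [-1.97555352e-03,  2.69293977e-01, -9.63055996e-01,
        -1.41062058e-01],
       [ 0.00000000e+00,  0.00000000e+00,  0.00000000e+00,
         1.00000000e+00]]), 'shot': 3}
slot []
fixed_tines []
moving_tines []
wheel_top []
wheel_housing []
holed_disc_center []
cradle []
plain_disc_center []
```

View pics/side0.png

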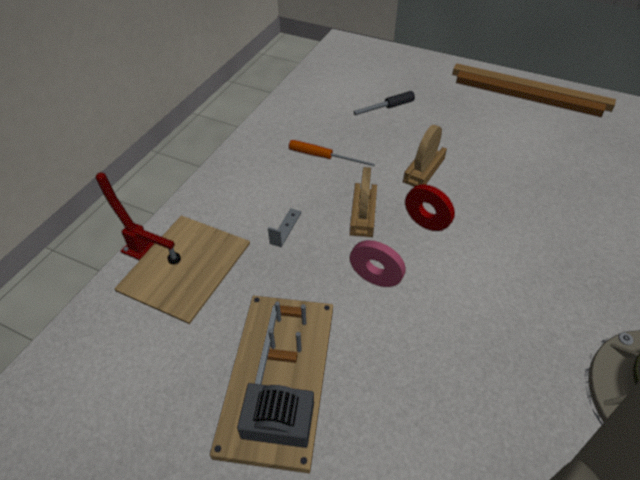

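View pics/top0.png

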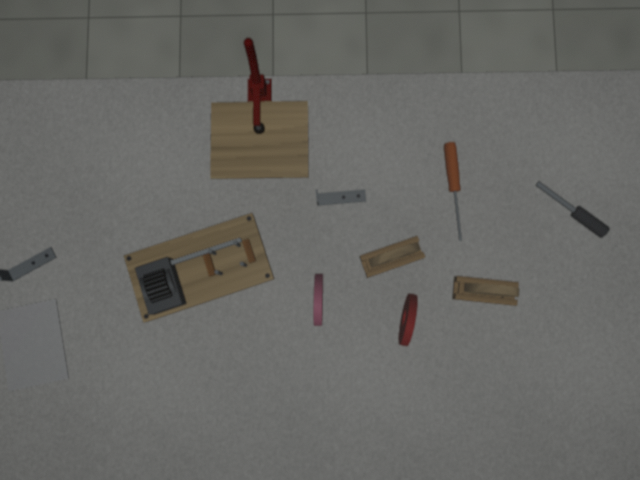

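Run:
```python
from h import *
a=cv2.imread("pics/side0.png");b=cv2.imread("pics/top0.png")
c1=cv2.resize(a[115:245,330:470],(560,520),interpolation=cv2.INTER_CUBIC)
cv2.imwrite("pics/crop1.png",c1)
c2=cv2.resize(b[225:315,350:530],(800,400),interpolation=cv2.INTER_CUBIC);cv2.imwrite("pics/crop2.png",c2)
c3=cv2.resize(b[205:330,115:285],(800,588),interpolation=cv2.INTER_CUBIC);cv2.imwrite("pics/crop3.png",c3)
```

```text
(no output)
```

View pics/crop1.png

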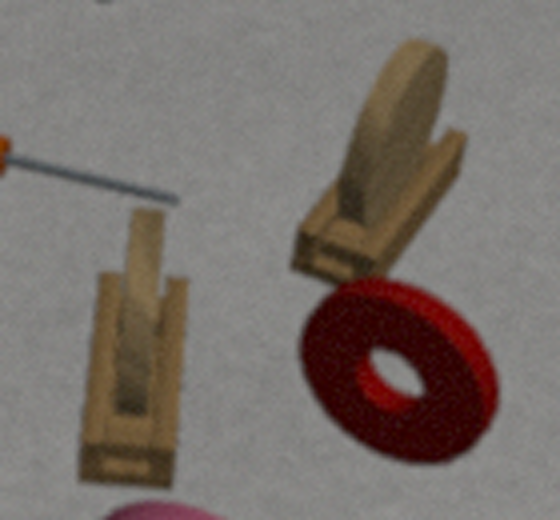

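View pics/crop2.png

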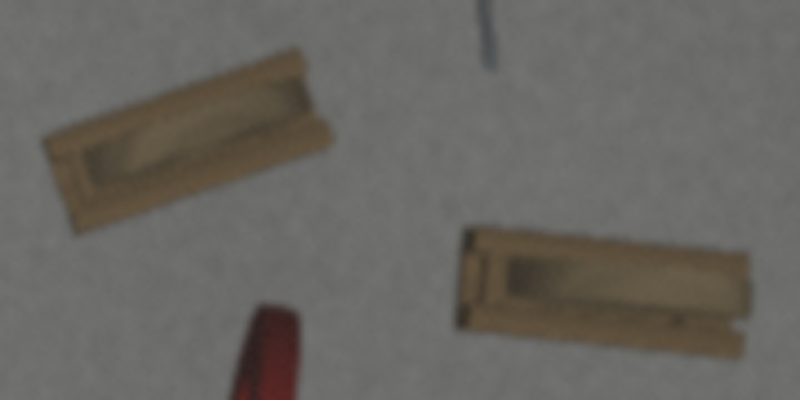

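View pics/crop3.png

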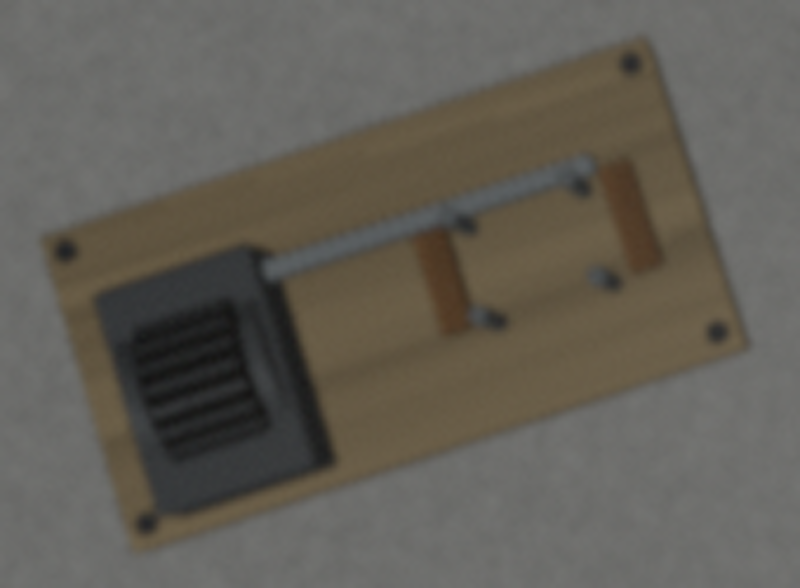

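Run:
```python
from h import *
p=camera("top");q=camera("side")
print(ray(p,(0,0))[0],ray(q,(0,0))[0])
c=[(42,142),(300,47),(332,145),(77,235)]
C=[atz(p,(225+y/4.444,350+x/4.444),.03) for x,y in c];print("cradle A",np.round(C,3),np.mean(C,0))
for i in range(4):print(np.linalg.norm(C[i]-C[(i+1)%4]), np.degrees(np.arctan2(*(C[(i+1)%4]-C[i])[[1,0]])))
c=[(42,235),(648,38),(748,348),(135,550)]
C=[atz(p,(205+y/4.706,115+x/4.706),.02) for x,y in c];print("rack",np.round(C,3),np.mean(C,0))
for i in range(4):print(np.linalg.norm(C[i]-C[(i+1)%4]), np.degrees(np.arctan2(*(C[(i+1)%4]-C[i])[[1,0]])))
# tine tops
for n,(x,y) in dict(m1=(449,213),m2=(572,168),f1=(480,314),f2=(597,272)).items(): print(n,atz(p,(205+y/4.706,115+x/4.706),.07))
for n,z in dict(slot=.07,fixed_tines=.07,moving_tines=.07,wheel_top=.075,wheel_housing=.06).items():
    for pp in(p,q):
        print(n,[np.round(atz(pp,r["point"],z),3) for r in place_of(n,pp)][:2])
print([np.round(atz(q,(168,365),.11),3)], atz(q,(127,434),.11))
```

```text
[ 0.46676331 -0.04330193  1.16586091] [0.32623015 0.52419803 0.74724138]
cradle A [[ 0.564 -0.1    0.03 ]
 [ 0.605 -0.214  0.03 ]
 [ 0.561 -0.227  0.03 ]
 [ 0.523 -0.115  0.03 ]] [ 0.56335034 -0.16419152  0.03      ]
0.12128656476640387 -70.35145228072204
0.045277514715096986 -163.6029813618109
0.11874051387544637 108.82331110323425
0.04349445423003902 19.635706646425835
rack [[0.574 0.366 0.02 ]
 [0.655 0.11  0.02 ]
 [0.523 0.068 0.02 ]
 [0.442 0.323 0.02 ]] [0.54849224 0.21672505 0.02      ]
0.267995408009975 -72.40304581393247
0.1382076246843333 -162.12100823559825
0.26772853366923455 107.68564837800987
0.1386236336303397 17.988584101495995
m1 [0.57630546 0.1835159  0.07      ]
m2 [0.59399    0.13404488 0.07      ]
f1 [0.53551783 0.1705362  0.07      ]
f2 [0.55189474 0.12367292 0.07      ]
slot [array([0.557, 0.149, 0.07 ])]
slot [array([0.553, 0.148, 0.07 ])]
fixed_tines [array([0.558, 0.147, 0.07 ])]
fixed_tines [array([0.545, 0.148, 0.07 ]), array([ 0.495, -0.334,  0.07 ])]
moving_tines [array([0.581, 0.161, 0.07 ]), array([ 0.561, -0.163,  0.07 ])]
moving_tines [array([0.584, 0.152, 0.07 ])]
wheel_top [array([0.508, 0.281, 0.075])]
wheel_top [array([0.513, 0.282, 0.075])]
wheel_housing [array([0.515, 0.292, 0.06 ])]
wheel_housing [array([0.513, 0.284, 0.06 ])]
[array([ 0.573, -0.177,  0.11 ])] [ 0.49462452 -0.35403193  0.11      ]
```

Candidates in cradles are at top (255,392) and top (290,487). The right one's face in the side view (155,428) is solid, so it is the plain disc. The left one, edge-on in that view, should be the holed disc. I'll confirm with the wrist camera. The pink and red rings are decoys.

```bash
python3 -m inch '[{"offset":[0,0,0],"turn":1,"gripper":-1},{"offset":[0,0,0],"turn":1,"gripper":-1},{"offset":[0,0,0],"turn":1,"gripper":-1},{"offset":[0,0,0],"turn":1,"gripper":-1},{"offset":[0,0,0],"turn":1,"gripper":-1},{"offset":[0,0,0],"turn":1,"gripper":-1},{"offset":[0,0,0],"turn":1,"gripper":-1},{"offset":[0,0,0],"turn":1,"gripper":-1},{"offset":[0,0,0],"turn":1,"gripper":-1},{"offset":[0,0,0],"turn":1,"gripper":-1},{"offset":[0,0,0],"turn":0.95,"gripper":-1},{"offset":[0,0,0],"turn":0,"gripper":-1}]'
cat >> h.py <<'E'
def tool(st=None):
    st=st or sensors.state();m=R.from_quat(st["eef_rot"]).as_matrix();return np.array(st["ee_pos"]),m
def goto(X):
    t,m=tool();d=m.T@(np.array(X)-t);print("tcp",t.round(4),"yawy",np.degrees(np.arctan2(m[1,1],m[0,1])).round(2),"tool delta mm",(d*1000).round(1),"units",(d/.02).round(2))
E
python3 -c "
from h import *
goto([.469,-.197,.18])"
```

```text
time: 3.45
ee_pos: [0.2823, 0.5576, 0.2313]
eef_rot: [0.578, 0.816, -0.0, -0.0]
contact_force: [-1.1, 0.0, -0.2]
width: 0.0854
tcp [0.2823 0.5576 0.2313] yawy 19.37 tool delta mm [-773.8  -74.1   51.3] units [-38.69  -3.71   2.56]
```

```bash
python3 -m inch '[{"offset":[-1,0.2,0],"turn":0,"gripper":-1},{"offset":[-1,0.2,0],"turn":0,"gripper":-1},{"offset":[-1,0.2,0],"turn":0,"gripper":-1},{"offset":[-1,0.2,0],"turn":0,"gripper":-1},{"offset":[-1,0.2,0],"turn":0,"gripper":-1},{"offset":[-1,0.2,0],"turn":0,"gripper":-1},{"offset":[-1,0.2,0],"turn":0,"gripper":-1},{"offset":[-1,0.2,0],"turn":0,"gripper":-1},{"offset":[-1,0.2,0],"turn":0,"gripper":-1},{"offset":[-1,0.2,0],"turn":0,"gripper":-1},{"offset":[-1,0,0],"turn":0,"gripper":-1},{"offset":[-1,0,0],"turn":0,"gripper":-1},{"offset":[-1,0,0],"turn":0,"gripper":-1},{"offset":[-1,0,0],"turn":0,"gripper":-1},{"offset":[-1,0,0],"turn":0,"gripper":-1},{"offset":[-1,0,0],"turn":0,"gripper":-1},{"offset":[-1,0,0],"turn":0,"gripper":-1},{"offset":[-1,0,0],"turn":0,"gripper":-1},{"offset":[0,0,0],"turn":0,"gripper":-1}]'
python3 - <<'E'
from h import *
s=sensors.state();p=camera("wrist");cv2.imwrite("pics/w1.png",p["img"])
import pickle;pickle.dump((s,p),open("w1.pkl","wb"));print(s["ee_pos"],s["time"])
E
```

```text
time: 5.82
ee_pos: [0.4401, 0.2292, 0.2314]
eef_rot: [0.58, 0.815, 0.0, 0.0]
contact_force: [-0.8, 1.2, -0.6]
width: 0.0854
[0.44011841 0.22921689 0.23144168] 5.825
```

View pics/w1.png

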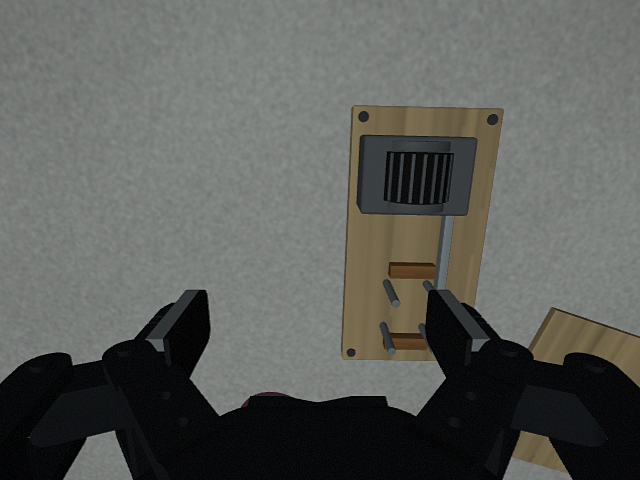

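Run:
```python
from h import *
a=cv2.imread("pics/w1.png")[95:365,330:510]
cv2.imwrite("pics/w1c.png",cv2.resize(a,(400,600),interpolation=cv2.INTER_CUBIC))
```

```text
(no output)
```

View pics/w1c.png

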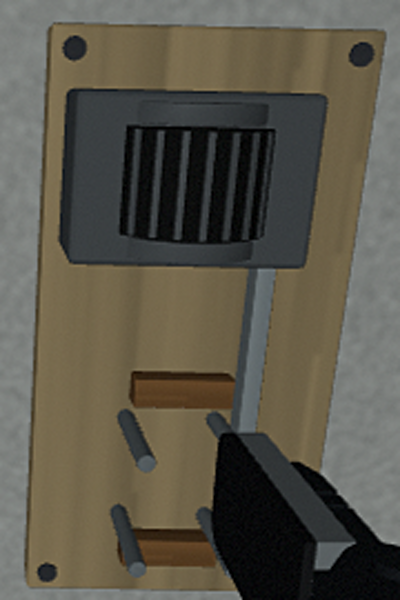

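Run:
```python
from h import *
import pickle;s,p=pickle.load(open("w1.pkl","rb"))
f=lambda x,y,z:atz(p,(95+y/2.222,330+x/2.222),z,s)
A,B=f(147,464,.07),f(137,569,.07);print("fixed",A,B,np.linalg.norm(A-B),np.degrees(np.arctan2(*(A-B)[[1,0]])))
H=[f(*c,.06) for c in[(70,90),(327,95),(305,267),(76,262)]];print(np.round(H,4),np.mean(H,0));
for i in range(4):print(np.linalg.norm(H[i]-H[(i+1)%4]),np.degrees(np.arctan2(*(H[(i+1)%4]-H[i])[[1,0]])))
b=[f(*c,.02) for c in[(50,25),(384,31),(26,588)]];print(np.round(b,4))
print(np.degrees(np.arctan2(*(b[1]-b[0])[[1,0]])),np.degrees(np.arctan2(*(b[0]-b[2])[[1,0]])),np.linalg.norm(b[0]-b[2]),np.linalg.norm(b[1]-b[0]))
```

```text
fixed [0.53449169 0.17323559 0.07      ] [0.54934421 0.12625347 0.07      ] 0.049273894866664995 107.54338092157144
[[0.4524 0.3018 0.06  ]
 [0.5439 0.3317 0.06  ]
 [0.5647 0.2691 0.06  ]
 [0.4782 0.2412 0.06  ]] [0.50981771 0.2859654  0.06      ]
0.09630044733261484 18.106356289088392
0.06596905540654587 -71.638489491623
0.09084615916625936 -162.11610357886653
0.06586702733590835 113.1133951499995
[[0.4399 0.3244 0.02  ]
 [0.5713 0.3677 0.02  ]
 [0.5229 0.0704 0.02  ]]
18.21613695765732 108.09043104614304 0.2672427735871848 0.1383108894329809
```

```bash
python3 -c "
from h import *
goto([.479,-.19,.2])"
```

```text
tcp [0.4395 0.2307 0.2314] yawy 19.27 tool delta mm [-410.1 -101.5   31.2] units [-20.51  -5.08   1.56]
```

```bash
python3 -m inch '[{"offset":[-1,0,0],"turn":0,"gripper":-1},{"offset":[-1,0,0],"turn":0,"gripper":-1},{"offset":[-1,0,0],"turn":0,"gripper":-1},{"offset":[-1,0,0],"turn":0,"gripper":-1},{"offset":[-1,0,0],"turn":0,"gripper":-1},{"offset":[-1,0,0],"turn":0,"gripper":-1},{"offset":[-1,0,0],"turn":0,"gripper":-1},{"offset":[-1,0,0],"turn":0,"gripper":-1},{"offset":[-1,0,0],"turn":0,"gripper":-1},{"offset":[-1,-0.5,0.1],"turn":0,"gripper":-1},{"offset":[-1,-0.5,0.1],"turn":0,"gripper":-1},{"offset":[-1,-0.5,0.2],"turn":0,"gripper":-1},{"offset":[-1,-0.5,0.2],"turn":0,"gripper":-1},{"offset":[-1,-0.5,0.2],"turn":0,"gripper":-1},{"offset":[-1,-0.5,0.2],"turn":0,"gripper":-1},{"offset":[-1,-0.5,0.2],"turn":0,"gripper":-1},{"offset":[-1,-0.5,0.2],"turn":0,"gripper":-1},{"offset":[-1,-0.5,0.2],"turn":0,"gripper":-1},{"offset":[-1,-0.5,0],"turn":0,"gripper":-1},{"offset":[0,0,0],"turn":0,"gripper":-1}]'
python3 - <<'E'
from h import *
s=sensors.state();p=camera("wrist");cv2.imwrite("pics/w2.png",p["img"])
import pickle;pickle.dump((s,p),open("w2.pkl","wb"));print(s["ee_pos"],s["time"])
E
```

```text
time: 8.38
ee_pos: [0.4708, -0.1613, 0.1993]
eef_rot: [0.579, 0.815, -0.0, 0.0]
contact_force: [0.0, 0.4, -0.8]
width: 0.0855
[ 0.47082445 -0.16125168  0.19931916] 8.375
```

View pics/w2.png

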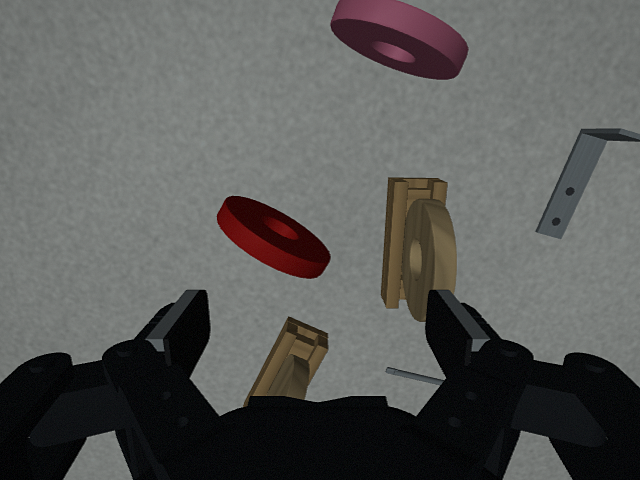

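Run:
```python
from h import *
import pickle;s,p=pickle.load(open("w2.pkl","rb"))
a=p["img"][165:335,370:470]
cv2.imwrite("pics/w2c.png",cv2.resize(a,(352,598),interpolation=cv2.INTER_CUBIC))
b=cv2.imread("pics/top0.png")
f=240/np.tan(np.radians(44.7349755707707)/2)
P=dict(view=np.array([[-0.00913789, -0.99983342, -0.01579956, -0.0206094 ],[ 0.99329933, -0.0108963 ,  0.11505524, -0.59824592],[-0.11520823, -0.01464233,  0.99323344, -1.1048311 ],[0,0,0,1]]),fovy=44.7349755707707,cx=321.557,cy=239.8326)
for r,c in((294,411),(345,406)):
    for z in(0.0,.05,.1):print(r,c,z,atz(P,(r,c),z))
for r,c in((200,232),(275,318),(255,215),(228,283)):
    print(r,c,atz(p,(r,c),.05,s))
```

```text
294 411 0.0 [ 0.49173295 -0.20280609  0.        ]
294 411 0.05 [ 0.49066208 -0.19596547  0.05      ]
294 411 0.1 [ 0.48959121 -0.18912485  0.1       ]
345 406 0.0 [ 0.39193421 -0.19032182  0.        ]
345 406 0.05 [ 0.39514338 -0.18401661  0.05      ]
345 406 0.1 [ 0.39835256 -0.17771141  0.1       ]
200 232 [ 0.39975524 -0.17086503  0.05      ]
275 318 [ 0.48684968 -0.20933657  0.05      ]
255 215 [ 0.39894316 -0.22086658  0.05      ]
228 283 [ 0.44581712 -0.17956976  0.05      ]
```

View pics/w2c.png

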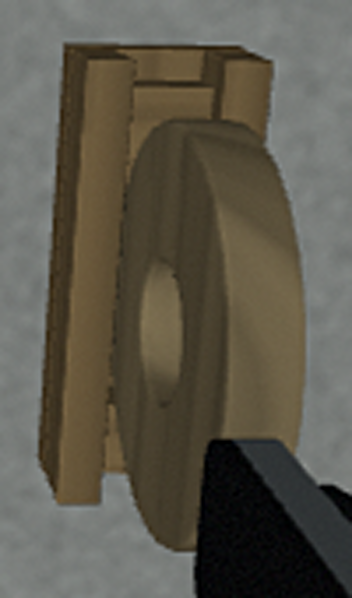

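Run:
```python
from h import *
import pickle;s,p=pickle.load(open("w2.pkl","rb"))
f=lambda x,y,z:atz(p,(165+y/3.52,370+x/3.52),z,s)
h=f(161,332,.06);print("hole",h)
a,b,c,d=[f(*q,.03) for q in[(88,58),(57,503),(135,58),(102,503)]]
an=np.degrees(np.arctan2(*(a-b)[[1,0]]));print(a,b,np.linalg.norm(a-b),an, np.linalg.norm(c-a))
ax=np.array([np.cos(np.radians(an-90)),np.sin(np.radians(an-90)),0])
print("centre from hole",h+.008*ax,"from cradle",(a+b)/2+.023*ax,"inner edge",(c+d)/2+.011*ax, an-90)
for r in place_of("holed_disc_center",camera("wrist")): print(r)
```

```text
hole [ 0.55630392 -0.16620719  0.06      ]
[ 0.52330575 -0.11468086  0.03      ] [ 0.56109211 -0.22722681  0.03      ] 0.11871984071521395 108.55904364452223 0.011384230591186663
centre from hole [ 0.56388789 -0.16366094  0.06      ] from cradle [ 0.56400284 -0.16363336  0.03      ] inner edge [ 0.56367463 -0.16359567  0.03      ] 18.559043644522234
{'point': [40.5, 396.3], 'p': 0.72}
{'point': [261.0, 421.3], 'p': 0.7}
{'point': [235.6, 274.7], 'p': 0.66}
```

```bash
python3 -c "
from h import *
goto([.5639,-.1636,.076])"
```

```text
tcp [ 0.4713 -0.159   0.1992] yawy 19.45 tool delta mm [-35.3  85.7 123.2] units [-1.76  4.29  6.16]
```

```bash
python3 -m inch '[{"offset":[-0.36,0.86,0],"turn":0.2,"gripper":-0.3},{"offset":[-0.35,0.86,0],"turn":0,"gripper":-0.3},{"offset":[-0.35,0.86,0.3],"turn":0,"gripper":-0.3},{"offset":[-0.35,0.86,0.5],"turn":0,"gripper":-0.3},{"offset":[-0.35,0.85,0.5],"turn":0,"gripper":-0.3},{"offset":[0,0,0.5],"turn":0,"gripper":-0.3},{"offset":[0,0,0],"turn":0,"gripper":-0.3},{"offset":[0,0,0],"turn":0,"gripper":-0.3}]'
python3 - <<'E'
from h import *
goto([.5639,-.1636,.076])
s=sensors.state();p=camera("wrist");cv2.imwrite("pics/w3.png",p["img"])
E
```

```text
time: 9.52
ee_pos: [0.563, -0.1662, 0.1637]
eef_rot: [0.584, 0.812, 0.0, 0.0]
contact_force: [1.0, 0.1, 1.5]
width: 0.0553
tcp [ 0.563  -0.1662  0.1637] yawy 18.54 tool delta mm [ 2.2  1.6 87.7] units [0.11 0.08 4.39]
```

View pics/w3.png

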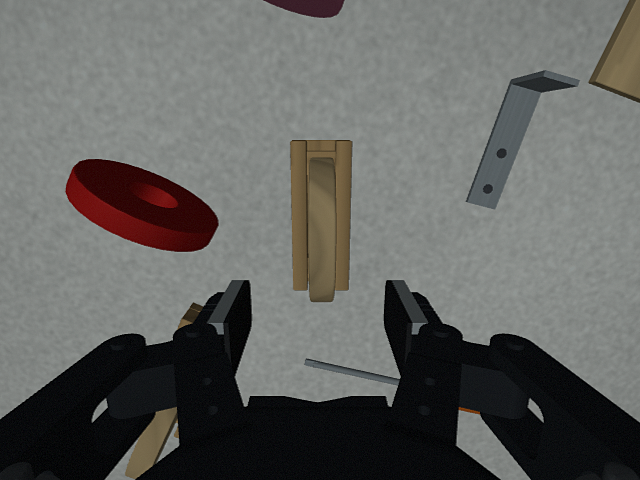

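The disc's edge (col 321) is well centred between the fingers (cols 245 and 390). Next I go down and grip.

```bash
python3 -m inch '[{"offset":[0.1,0.07,0.8],"turn":0,"gripper":-0.3},{"offset":[0,0,0.9],"turn":0,"gripper":-0.3},{"offset":[0,0,0.9],"turn":0,"gripper":-0.3},{"offset":[0,0,0.9],"turn":0,"gripper":-0.3},{"offset":[0,0,0.85],"turn":0,"gripper":-0.3},{"offset":[0,0,0],"turn":0,"gripper":-0.3},{"offset":[0,0,0],"turn":0,"gripper":-0.3}]'
python3 -c "
from h import *
goto([.5639,-.1636,.076])"
```

```text
time: 10.45
ee_pos: [0.5644, -0.1643, 0.0767]
eef_rot: [0.584, 0.812, 0.0, 0.0]
contact_force: [0.5, -0.3, 0.0]
width: 0.0554
tcp [ 0.5644 -0.1643  0.0767] yawy 18.53 tool delta mm [ 0.8 -0.2  0.7] units [ 0.04 -0.01  0.03]
```

```bash
python3 -m inch '[{"offset":[0,0,0],"turn":0,"gripper":1},{"offset":[0,0,0],"turn":0,"gripper":1},{"offset":[0,0,0],"turn":0,"gripper":1},{"offset":[0,0,0],"turn":0,"gripper":1},{"offset":[0,0,0],"turn":0,"gripper":1},{"offset":[0,0,-0.5],"turn":0,"gripper":1},{"offset":[0,0,-1],"turn":0,"gripper":1},{"offset":[0,0,-1],"turn":0,"gripper":1},{"offset":[0,0,-1],"turn":0,"gripper":1},{"offset":[0,0,-1],"turn":0,"gripper":1},{"offset":[0,0,-1],"turn":0,"gripper":1},{"offset":[0,0,-0.6],"turn":0,"gripper":1},{"offset":[0,0,0],"turn":0,"gripper":1}]'
python3 - <<'E'
from h import *
goto([.5614,.156,.2])
s=sensors.state();p=camera("wrist");cv2.imwrite("pics/w4.png",p["img"])
E
```

```text
time: 12.08
ee_pos: [0.5644, -0.1642, 0.199]
eef_rot: [0.584, 0.812, 0.0, 0.001]
contact_force: [0.1, 0.3, -0.7]
width: 0.0147
tcp [ 0.5644 -0.1642  0.199 ] yawy 18.54 tool delta mm [304.5  99.   -1.1] units [15.22  4.95 -0.05]
```

View pics/w4.png

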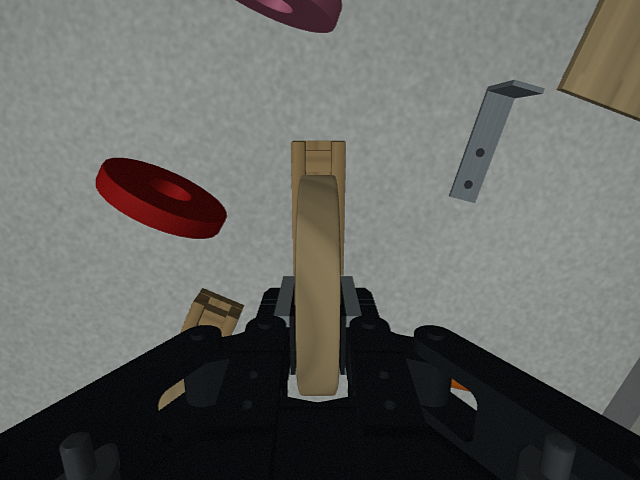

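```bash
python3 -m inch '[{"offset":[0.5,0.2,0],"turn":0.13,"gripper":1},{"offset":[0.97,0.32,0],"turn":0,"gripper":1},{"offset":[0.97,0.32,0],"turn":0,"gripper":1},{"offset":[0.97,0.32,0],"turn":0,"gripper":1},{"offset":[0.97,0.32,0],"turn":0,"gripper":1},{"offset":[0.97,0.32,0],"turn":0,"gripper":1},{"offset":[0.97,0.32,0],"turn":0,"gripper":1},{"offset":[0.97,0.32,0],"turn":0,"gripper":1},{"offset":[0.97,0.32,0],"turn":0,"gripper":1},{"offset":[0.97,0.32,0],"turn":0,"gripper":1},{"offset":[0.97,0.32,0],"turn":0,"gripper":1},{"offset":[0.97,0.32,0],"turn":0,"gripper":1},{"offset":[0.97,0.32,0],"turn":0,"gripper":1},{"offset":[0.97,0.32,0],"turn":0,"gripper":1},{"offset":[0.97,0.32,0],"turn":0,"gripper":1},{"offset":[0.97,0.32,0],"turn":0,"gripper":1},{"offset":[0.2,0.1,0],"turn":0,"gripper":1},{"offset":[0,0,0],"turn":0,"gripper":1},{"offset":[0,0,0],"turn":0,"gripper":1}]'
python3 - <<'E'
from h import *
goto([.5616,.1555,.0867])
s=sensors.state();p=camera("side");cv2.imwrite("pics/s4.png",cv2.resize(p["img"][200:480,180:380],(428,600),interpolation=cv2.INTER_CUBIC))
E
```

```text
time: 14.5
ee_pos: [0.5668, 0.1563, 0.1984]
eef_rot: [0.588, 0.809, -0.0, 0.0]
contact_force: [-0.4, -0.6, -1.1]
width: 0.0152
tcp [0.5668 0.1563 0.1984] yawy 17.93 tool delta mm [  0.9  -5.2 111.7] units [ 0.04 -0.26  5.58]
```

View pics/s4.png

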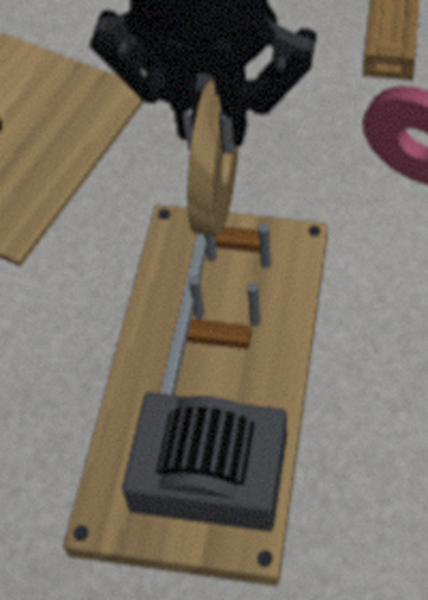

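```bash
python3 -m inch '[{"offset":[0.05,-0.26,0],"turn":0,"gripper":1},{"offset":[0,0,0.6],"turn":0,"gripper":1},{"offset":[0,0,0.8],"turn":0,"gripper":1},{"offset":[0,0,0.8],"turn":0,"gripper":1},{"offset":[0,0,0.6],"turn":0,"gripper":1},{"offset":[0,0,0],"turn":0,"gripper":1},{"offset":[0,0,0],"turn":0,"gripper":1}]'
python3 - <<'E'
from h import *
goto([.5616,.1555,.0867])
s=sensors.state();p=camera("side")
d=p["img"].copy()
ex=np.array([.951,.309,0]);ey=np.array([-.309,.951,0]);S=np.array([.5533,.1534,.07])
t,m=tool(s)
def dot(X,c):
    r=proj(p,X);cv2.circle(d,(int(round(r[1])),int(round(r[0]))),1,c,-1)
for y in(-.025,.025):
    for x in(-.012,.036):dot(S+x*ex+y*ey,(0,0,255))
cen=t+[0,0,-.0167]
for k in range(48):
    a=k*np.pi/24
    for o in(-.008,.008):dot(cen+o*m[:,1]+.05*(np.cos(a)*m[:,0]+np.sin(a)*np.array([0,0,1.])),(0,255,0))
cv2.imwrite("pics/s5.png",cv2.resize(d[220:370,220:340],(480,600),interpolation=cv2.INTER_CUBIC))
E
```

```text
time: 15.42
ee_pos: [0.5617, 0.1569, 0.1426]
eef_rot: [0.588, 0.809, 0.0, 0.0]
contact_force: [0.6, 0.6, -1.1]
width: 0.0151
tcp [0.5617 0.1569 0.1426] yawy 18.02 tool delta mm [-1.3 -0.6 55.9] units [-0.07 -0.03  2.8 ]
```

View pics/s5.png

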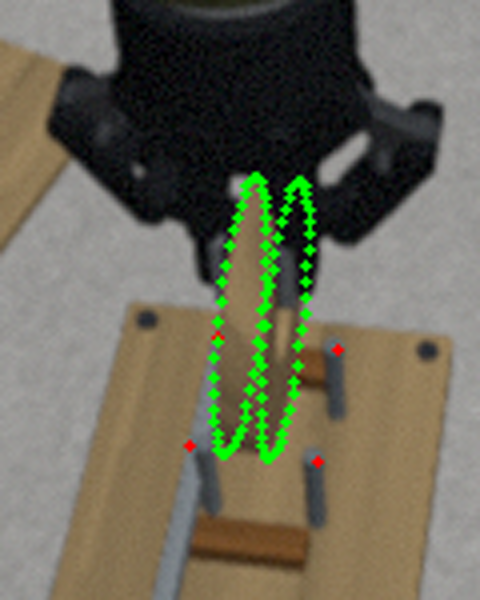

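```bash
python3 -m inch '[{"offset":[-0.05,-0.03,0.5],"turn":0,"gripper":1},{"offset":[0,0,0.5],"turn":0,"gripper":1},{"offset":[0,0,0.5],"turn":0,"gripper":1},{"offset":[0,0,0.5],"turn":0,"gripper":1},{"offset":[0,0,0.4],"turn":0,"gripper":1},{"offset":[0,0,0.2],"turn":0,"gripper":1},{"offset":[0,0,0.15],"turn":0,"gripper":1},{"offset":[0,0,0],"turn":0,"gripper":1},{"offset":[0,0,0],"turn":0,"gripper":1}]'
python3 - <<'E'
from h import *
goto([.5616,.1555,.0867])
s=sensors.state();p=camera("side");cv2.imwrite("pics/s6.png",cv2.resize(p["img"][240:390,220:340],(480,600),interpolation=cv2.INTER_CUBIC))
E
```

```text
time: 16.6
ee_pos: [0.5612, 0.1558, 0.0875]
eef_rot: [0.588, 0.809, 0.0, 0.0]
contact_force: [-0.4, 0.2, -0.6]
width: 0.0155
tcp [0.5612 0.1558 0.0875] yawy 18.02 tool delta mm [-0.4  0.2  0.8] units [-0.02  0.01  0.04]
```

View pics/s6.png

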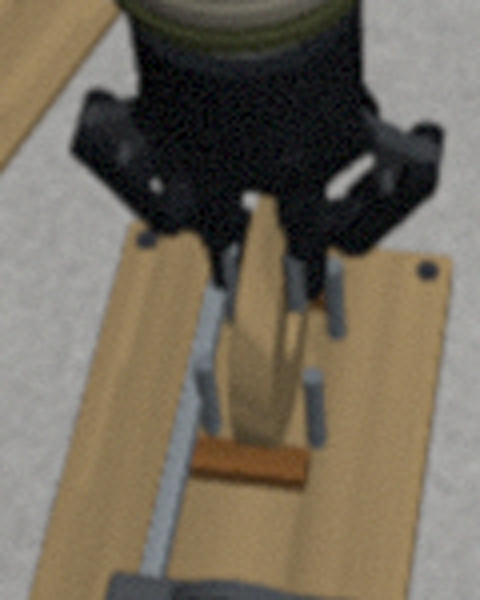

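```bash
python3 -m inch '[{"offset":[0,0,0.05],"turn":0,"gripper":1},{"offset":[0,0,0],"turn":0,"gripper":1},{"offset":[0,0,0],"turn":0,"gripper":0.58},{"offset":[0,0,0],"turn":0,"gripper":0.52},{"offset":[0,0,0],"turn":0,"gripper":0.4},{"offset":[0,0,0],"turn":0,"gripper":0.2},{"offset":[0,0,0],"turn":0,"gripper":0},{"offset":[0,0,0],"turn":0,"gripper":0},{"offset":[0,0,0],"turn":0,"gripper":0}]'
python3 - <<'E'
from h import *
goto([.5616,.1555,.0867])
s=sensors.state();p=camera("side");cv2.imwrite("pics/s7.png",cv2.resize(p["img"][240:390,220:340],(480,600),interpolation=cv2.INTER_CUBIC))
E
```

```text
time: 17.77
ee_pos: [0.5611, 0.1558, 0.0863]
eef_rot: [0.588, 0.809, -0.0, -0.0]
contact_force: [0.1, -0.1, -0.4]
width: 0.0423
tcp [0.5611 0.1558 0.0863] yawy 18.02 tool delta mm [-0.4  0.4 -0.4] units [-0.02  0.02 -0.02]
```

View pics/s7.png

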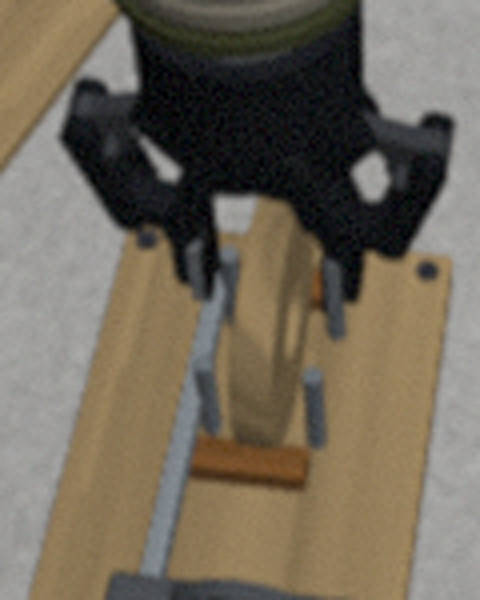

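```bash
python3 -m inch '[{"offset":[0,0,-0.5],"turn":0,"gripper":0},{"offset":[0,0,-1],"turn":0,"gripper":0},{"offset":[0,0,-1],"turn":0,"gripper":0},{"offset":[0.5,0,-1],"turn":0,"gripper":0},{"offset":[1,0,0],"turn":0,"gripper":1},{"offset":[1,0,0],"turn":0,"gripper":1},{"offset":[1,0,0],"turn":0,"gripper":1},{"offset":[1,0,0],"turn":0,"gripper":1},{"offset":[1,0,0],"turn":0,"gripper":1},{"offset":[1,0,0],"turn":0,"gripper":1},{"offset":[0.4,0.3,0],"turn":0,"gripper":1},{"offset":[0,0,0],"turn":0,"gripper":1},{"offset":[0,0,0],"turn":0,"gripper":1}]'
python3 - <<'E'
from h import *
goto(np.array([.510,.2865,.075])+.012*np.array([.951,.309,0]))
s=sensors.state();print(s["contact_force"]);p=camera("wrist");cv2.imwrite("pics/w8.png",p["img"])
E
```

```text
time: 19.45
ee_pos: [0.5246, 0.2877, 0.1562]
eef_rot: [0.588, 0.809, -0.0, 0.0]
contact_force: [0.6, -0.2, -0.7]
width: -0.0001
tcp [0.5246 0.2877 0.1562] yawy 17.93 tool delta mm [ 3.4 -2.3 81.2] units [ 0.17 -0.12  4.06]
[ 0.58999039 -0.23658605 -0.65682149]
```

View pics/w8.png

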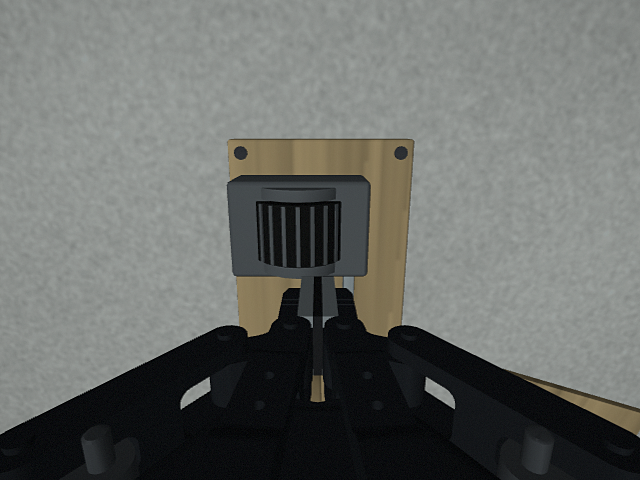

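```bash
python3 -m inch '[{"offset":[0.17,-0.1,0.9],"turn":0,"gripper":1},{"offset":[0,0,1],"turn":0,"gripper":1},{"offset":[0,0,1],"turn":0,"gripper":1},{"offset":[0,0,0.8],"turn":0,"gripper":1},{"offset":[0,0,0.15],"turn":0,"gripper":1},{"offset":[0,0,0],"turn":0,"gripper":1},{"offset":[0,0,0],"turn":0,"gripper":1}]'
python3 -m inch '[{"offset":[0,0,0.15],"turn":0,"gripper":1},{"offset":[0,0,0],"turn":0,"gripper":1}]'
```

```text
time: 20.38
ee_pos: [0.5217, 0.2917, 0.0801]
eef_rot: [0.588, 0.809, 0.001, 0.0]
contact_force: [0.9, 0.4, -0.2]
width: -0.0001
time: 20.62
ee_pos: [0.5211, 0.2915, 0.0763]
eef_rot: [0.588, 0.809, 0.0, -0.0]
contact_force: [1.3, -0.9, -0.0]
width: -0.0001
```

```bash
python3 -m inch '[{"offset":[0,0,0.1],"turn":0,"gripper":1},{"offset":[0,0,0],"turn":0,"gripper":1}]'
python3 -m inch '[{"offset":[0,0,0.08],"turn":0,"gripper":1},{"offset":[0,0,0],"turn":0,"gripper":1}]'
```

```text
time: 20.88
ee_pos: [0.5215, 0.2917, 0.0747]
eef_rot: [0.588, 0.809, 0.0, 0.0]
contact_force: [1.3, 0.3, 3.2]
width: 0.0004
time: 21.12
ee_pos: [0.5226, 0.292, 0.0743]
eef_rot: [0.588, 0.809, 0.002, 0.001]
contact_force: [1.0, 0.5, 9.5]
width: -0.0002
```

```bash
python3 -m inch '[{"offset":[0,-0.2,0],"turn":0,"gripper":1},{"offset":[0,-0.25,0],"turn":0,"gripper":1},{"offset":[0,-0.25,0],"turn":0,"gripper":1},{"offset":[0,-0.25,0],"turn":0,"gripper":1},{"offset":[0,-0.2,0],"turn":0,"gripper":1}]'
python3 -m inch '[{"offset":[0,0,0],"turn":0,"gripper":1}]'
python3 - <<'E'
from h import *
print(tool()[0])
p=camera("side");cv2.imwrite("pics/s9.png",cv2.resize(p["img"][240:450,210:350],(400,600),interpolation=cv2.INTER_CUBIC))
E
```

```text
time: 21.75
ee_pos: [0.5012, 0.2851, 0.0746]
eef_rot: [0.588, 0.809, 0.002, 0.001]
contact_force: [0.8, 0.5, 7.1]
width: -0.0001
time: 21.88
ee_pos: [0.5006, 0.285, 0.0744]
eef_rot: [0.588, 0.809, 0.002, 0.001]
contact_force: [-0.4, 0.1, 10.1]
width: 0.0002
[0.50062601 0.28498123 0.07442011]
```

View pics/s9.png

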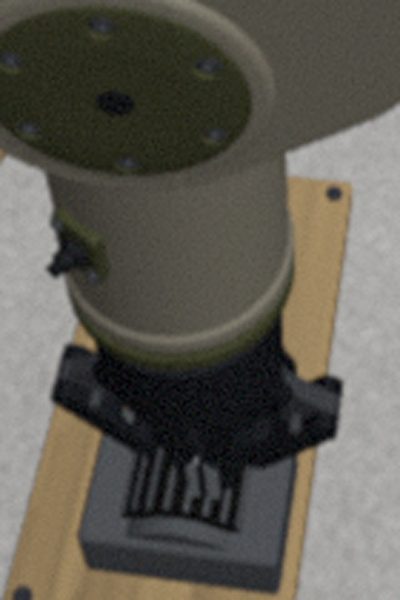

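```bash
python3 -m inch '[{"offset":[0,-0.2,0],"turn":0,"gripper":1},{"offset":[0,0,0],"turn":0,"gripper":1},{"offset":[0,0,-0.5],"turn":0,"gripper":1},{"offset":[0,0,-0.25],"turn":0,"gripper":1},{"offset":[0,0.5,0],"turn":0,"gripper":1},{"offset":[0,0.8,0],"turn":0,"gripper":1},{"offset":[0,0.3,0],"turn":0,"gripper":1},{"offset":[0,0,0],"turn":0,"gripper":1}]'
python3 - <<'E'
from h import *
print(tool()[0])
p=camera("top");cv2.imwrite("pics/t9.png",cv2.resize(p["img"][205:330,115:285],(800,588),interpolation=cv2.INTER_CUBIC))
p=camera("wrist");cv2.imwrite("pics/w9.png",p["img"])
E
```

```text
time: 22.92
ee_pos: [0.5261, 0.2928, 0.0872]
eef_rot: [0.588, 0.809, -0.0, 0.0]
contact_force: [0.3, 0.5, -0.8]
width: 0.0001
[0.52609572 0.29279723 0.08717943]
```

View pics/t9.png

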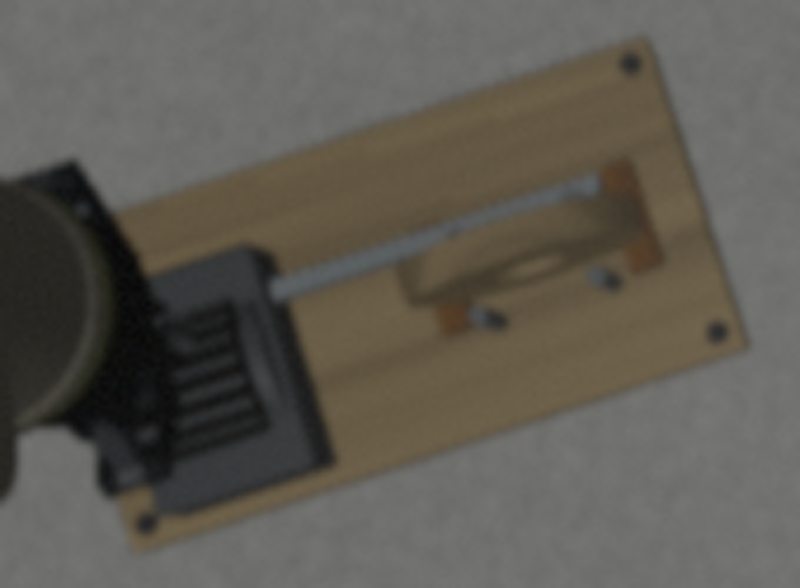

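View pics/w9.png

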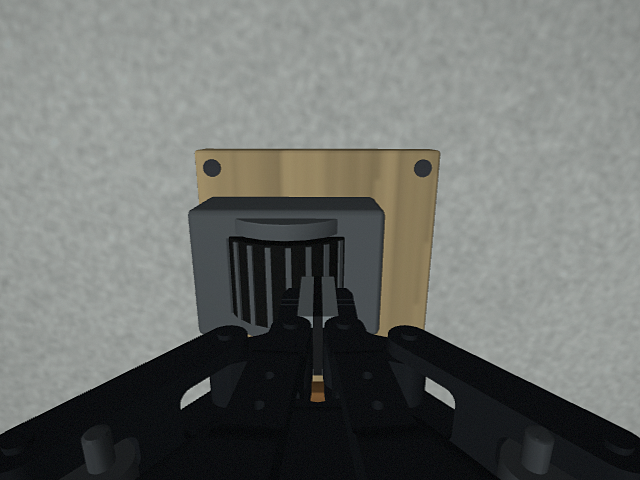

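```bash
python3 -m inch '[{"offset":[0,0,0.5],"turn":0,"gripper":1},{"offset":[0,0,0.25],"turn":0,"gripper":1},{"offset":[0,0,0],"turn":0,"gripper":1},{"offset":[0,-0.2,0],"turn":0,"gripper":1},{"offset":[0,-0.25,0],"turn":0,"gripper":1},{"offset":[0,-0.25,0],"turn":0,"gripper":1},{"offset":[0,-0.25,0],"turn":0,"gripper":1},{"offset":[0,-0.25,0],"turn":0,"gripper":1},{"offset":[0,-0.25,0],"turn":0,"gripper":1},{"offset":[0,0,0],"turn":0,"gripper":1}]'
python3 -m inch '[{"offset":[0,0,-0.5],"turn":0,"gripper":1},{"offset":[0,0,-0.25],"turn":0,"gripper":1},{"offset":[0,0.5,0],"turn":0,"gripper":1},{"offset":[0,0.7,0],"turn":0,"gripper":1},{"offset":[0,0.25,0],"turn":0,"gripper":1},{"offset":[0,0,0],"turn":0,"gripper":1}]'
python3 - <<'E'
from h import *
print(tool()[0])
p=camera("top");cv2.imwrite("pics/t10.png",cv2.resize(p["img"][205:330,115:285],(800,588),interpolation=cv2.INTER_CUBIC))
E
```

```text
time: 24.28
ee_pos: [0.4995, 0.2847, 0.0742]
eef_rot: [0.588, 0.809, 0.002, 0.001]
contact_force: [0.5, -0.3, 10.8]
width: -0.0
time: 25.02
ee_pos: [0.526, 0.2928, 0.0871]
eef_rot: [0.588, 0.809, -0.0, 0.0]
contact_force: [-0.5, -0.3, -0.3]
width: -0.0004
[0.52603783 0.29281311 0.08713847]
```

View pics/t10.png

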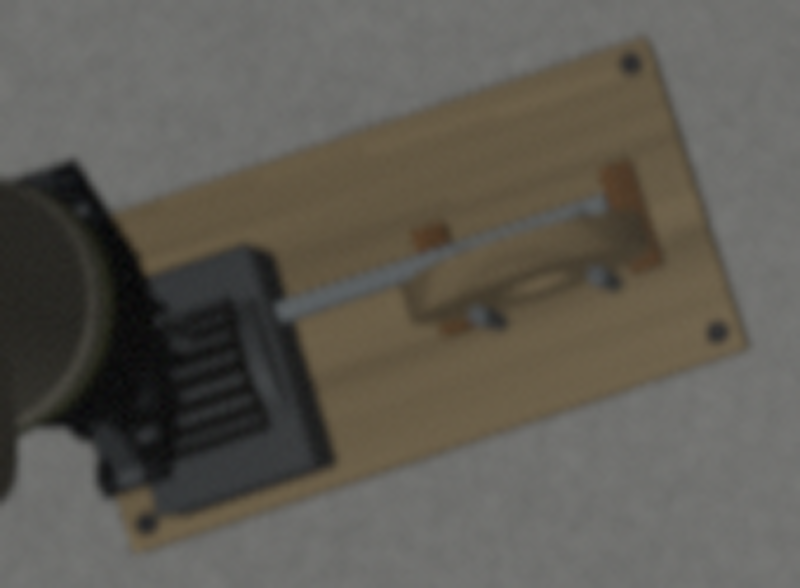

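```bash
python3 -m inch '[{"offset":[0,0,0.5],"turn":0,"gripper":1},{"offset":[0,0,0.25],"turn":0,"gripper":1},{"offset":[0,0,0],"turn":0,"gripper":1},{"offset":[0,-0.2,0],"turn":0,"gripper":1},{"offset":[0,-0.25,0],"turn":0,"gripper":1},{"offset":[0,-0.25,0],"turn":0,"gripper":1},{"offset":[0,-0.25,0],"turn":0,"gripper":1},{"offset":[0,-0.25,0],"turn":0,"gripper":1},{"offset":[0,-0.25,0],"turn":0,"gripper":1},{"offset":[0,0,0],"turn":0,"gripper":1}]'
python3 -m inch '[{"offset":[0,0,-0.5],"turn":0,"gripper":1},{"offset":[0,0,-0.25],"turn":0,"gripper":1},{"offset":[0,0.5,0],"turn":0,"gripper":1},{"offset":[0,0.7,0],"turn":0,"gripper":1},{"offset":[0,0.25,0],"turn":0,"gripper":1},{"offset":[0,0,0],"turn":0,"gripper":1}]'
python3 - <<'E'
from h import *
print(tool()[0])
p=camera("top");cv2.imwrite("pics/t11.png",cv2.resize(p["img"][205:330,115:285],(800,588),interpolation=cv2.INTER_CUBIC))
E
```

```text
time: 26.32
ee_pos: [0.4999, 0.2849, 0.0744]
eef_rot: [0.588, 0.809, 0.002, 0.001]
contact_force: [2.6, 0.2, 9.6]
width: 0.0001
time: 27.08
ee_pos: [0.526, 0.2928, 0.0872]
eef_rot: [0.588, 0.809, -0.0, 0.0]
contact_force: [-0.2, 0.1, 0.4]
width: 0.0003
[0.52602001 0.29281922 0.0871508 ]
```

View pics/t11.png

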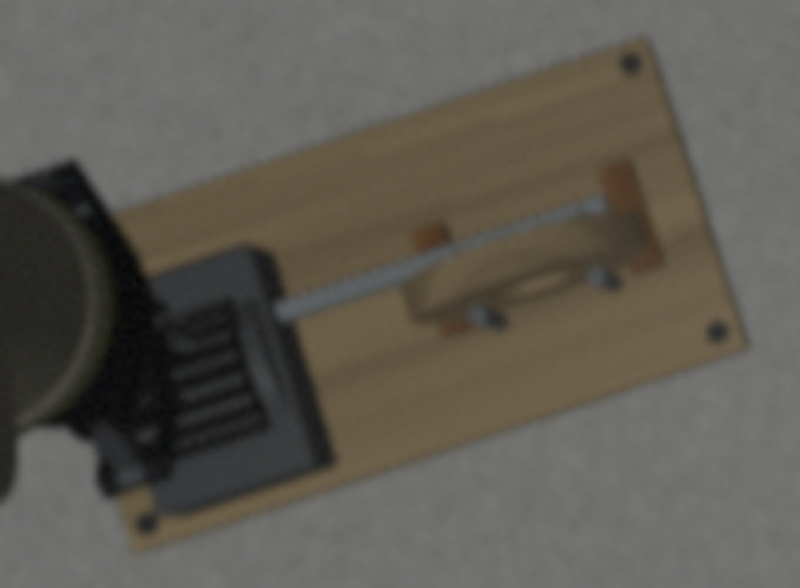

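```bash
python3 -m inch '[{"offset":[0,0,-1],"turn":0,"gripper":1},{"offset":[0,0,-1],"turn":0,"gripper":1},{"offset":[0,0,-1],"turn":0,"gripper":1},{"offset":[0,0,-1],"turn":0,"gripper":1},{"offset":[0,-1,-1],"turn":0,"gripper":1},{"offset":[0,-1,-1],"turn":0,"gripper":1},{"offset":[-0.5,-1,-1],"turn":0,"gripper":1},{"offset":[-0.5,-0.5,0],"turn":0,"gripper":1},{"offset":[0,0,0],"turn":0,"gripper":1},{"offset":[0,0,0],"turn":0,"gripper":1}]'
python3 - <<'E'
from h import *
s=sensors.state();p=camera("wrist");cv2.imwrite("pics/w12.png",p["img"])
import pickle;pickle.dump((s,p),open("w12.pkl","wb"))
p=camera("side");cv2.imwrite("pics/s12.png",cv2.resize(p["img"][240:450,210:350],(400,600),interpolation=cv2.INTER_CUBIC))
E
```

```text
time: 28.38
ee_pos: [0.4653, 0.2526, 0.2267]
eef_rot: [0.588, 0.809, -0.001, -0.0]
contact_force: [-0.5, 0.5, 0.3]
width: -0.0001
```

View pics/w12.png

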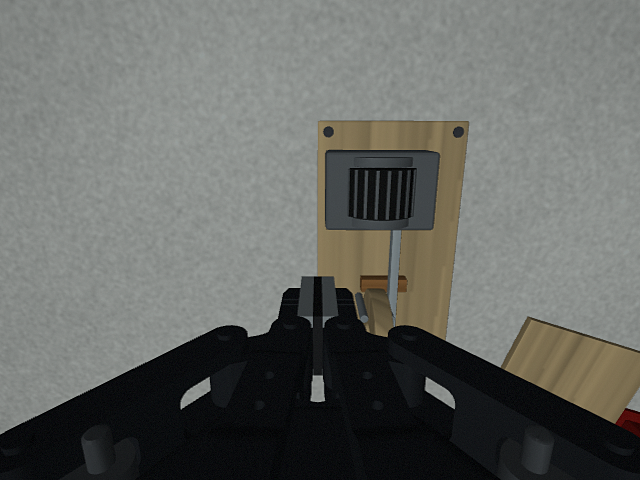

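View pics/s12.png

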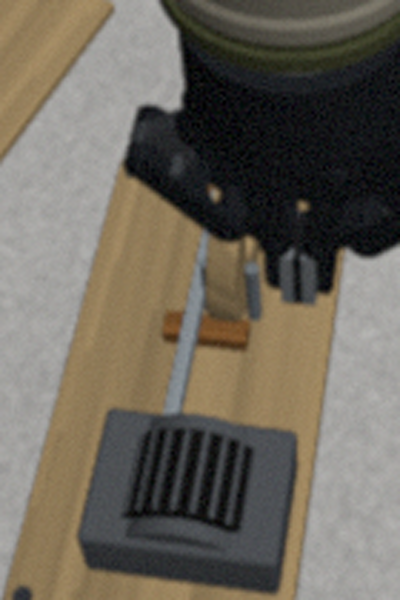

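```bash
python3 -m inch '[{"offset":[-0.6,0,0],"turn":0,"gripper":1},{"offset":[-1,0,0],"turn":0,"gripper":1},{"offset":[-1,0,0],"turn":0,"gripper":1},{"offset":[-1,0,0],"turn":0,"gripper":1},{"offset":[-1,0,0],"turn":0,"gripper":1},{"offset":[-1,0,0],"turn":0,"gripper":1},{"offset":[-1,0,0],"turn":0,"gripper":1},{"offset":[-1,0,0],"turn":0,"gripper":1},{"offset":[-1,0,0],"turn":0,"gripper":1},{"offset":[-1,0,0],"turn":0,"gripper":1},{"offset":[0,0,0],"turn":0,"gripper":1},{"offset":[0,0,0],"turn":0,"gripper":1}]'
python3 - <<'E'
from h import *
s=sensors.state();p=camera("wrist");cv2.imwrite("pics/w13.png",p["img"])
import pickle;pickle.dump((s,p),open("w13.pkl","wb"));print(s["ee_pos"])
p=camera("side");cv2.imwrite("pics/s13.png",cv2.resize(p["img"][240:450,210:350],(400,600),interpolation=cv2.INTER_CUBIC))
p=camera("top");cv2.imwrite("pics/t13.png",p["img"])
E
```

```text
time: 29.98
ee_pos: [0.5248, 0.0698, 0.2276]
eef_rot: [0.588, 0.809, 0.0, -0.0]
contact_force: [-0.7, 0.6, -0.0]
width: 0.0002
[0.52477369 0.06983236 0.22763492]
```

View pics/w13.png

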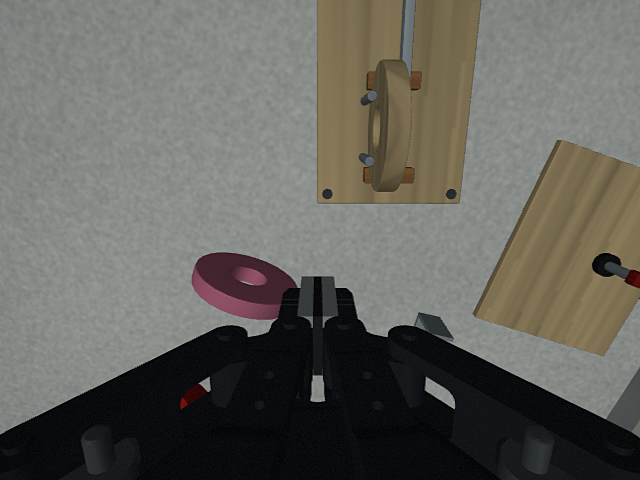

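View pics/s13.png

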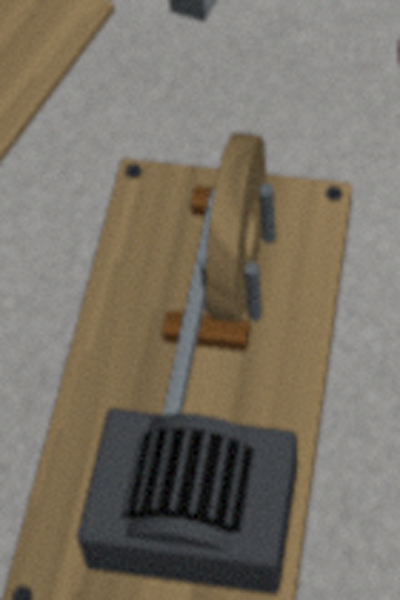

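Run:
```python
from h import *
import pickle
s,w=pickle.load(open("w13.pkl","rb"))
p=camera("side")
ex=np.array([.951,.309,0]);ey=np.array([-.309,.951,0]);S=np.array([.5533,.1534,.07]);ez=np.array([0,0,1.])
out=[]
for q,st,(r0,r1,c0,c1) in((p,None,(250,370,240,330)),(w,s,(40,220,310,445))):
    k=600/(r1-r0);d=cv2.resize(q["img"][r0:r1,c0:c1],None,fx=k,fy=k,interpolation=cv2.INTER_CUBIC)
    def dot(X,c):
        r=proj(q,X,st);cv2.circle(d,(int((r[1]-c0+.5)*k),int((r[0]-r0+.5)*k)),1,c,-1)
    for i in range(72):
        a=i*np.pi/36
        for o in(-.008,.008):dot(S+o*ex+.05*(np.cos(a)*ey+np.sin(a)*ez),(0,255,0))
    for y in(-.025,.025):
        for z in np.linspace(.02,.07,12)-.07:
            dot(S+.012*ex+y*ey+z*ez,(255,0,0));dot(S-.012*ex+y*ey+z*ez,(0,0,255))
    # bar bottom/top edges near wheel for jaw=.024 (magenta) : tie backs of tines at x=+16
    for y in np.linspace(.03,.1,20):dot(S+.016*ex+y*ey+(.049-.07)*ez,(255,0,255))
    out.append(d)
h=[cv2.resize(o,(400,600)) if 0 else o[:,:400] if o.shape[1]>400 else o for o in out]
cv2.imwrite("pics/ov.png",np.hstack(h));print(h[0].shape,h[1].shape)
```

```text
(600, 400, 3) (600, 400, 3)
```

View pics/ov.png

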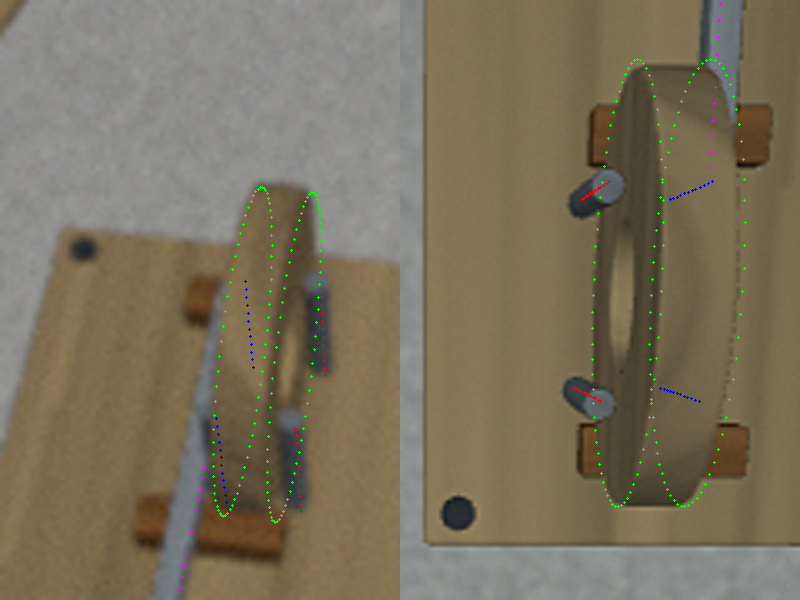

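Run:
```python
from h import *
s=sensors.state();print(s["time"],s["contact_force"],abs(s["joint_velocities"]).max())
print(arm.hand_in())
```

```text
30.175 [-0.24703262 -0.40934303 -0.68073648] 0.002315192894012969
the job is handed in; nothing more can be done
None
```

The holed disc now stands upright in the drying rack, held by the tines, and I handed the job in at 30.2 s. The hand-in reports no verdict.

- **Disc:** I lifted it from its cradle after the wrist picture showed its hole. I set it about 8 mm from its final place, with the tines still open, and let go; it stayed upright.
- **Tines:** I closed them with three fingertip strokes of about 25 mm on the thumbwheel, pressing with 7–11 N, which is more than the suggested 5 N. The third stroke moved nothing further, so I took them to be snug.
- **Last checks:** In the side and wrist pictures the disc and fixed tines lay within about 2 mm of their closed positions. The tines' bar had travelled about 19 mm. An early picture suggested they started about 4 mm closed, which puts the jaw near 0.024, but I could not read it directly.
- **Robot at hand-in:** It was at rest, clear of the work, with contact force at noise level.
- **Other objects:** I kept clear of the plain disc, screwdriver and bracket and felt no contact with them, but I did not measure their positions again at the end.

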